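# Set the photometer's stop and hold the cuvette carrier against it for clamping

### The job

Set the stop of the bench photometer: turn its black dial clockwise until the white line meets the red mark, and let go of it. Then take the rail carrier with the clear cuvette from the bench (not the one with the blue filter), seat it squarely on the rail between lamp and stop, slide it up to the stop and keep it pressed there with a steady push of about 10 N, so that I can tighten its clamp screw: finish while still gripping and pressing it. The dial must stay on its mark and the other things where they are.

Things in the scene. Friction and masses are not known exactly. Their poses are not given: they have to be found in the camera images.
- photometer: bench photometer, fixed to the bench. An aluminium rail, 400 mm long, 40 mm wide, top face 26 mm above the bench, runs along this body's y axis. Origin: on the bench under the rail's middle; x points across the rail to the far side, z up. Black detector head 112 mm high on the rail at y 0.147 to 0.196
- lamp_snout (a point): front end of the lamp's snout, 86 mm above the bench, 122 mm from the rail's middle towards -y; the white lamp house behind it (70 mm wide, 116 mm high) covers the -y end of the rail. About 170 mm of rail is free between snout and stop
- rail_top (a point): point on the rail's top face at mid length and mid width, 26 mm above the bench; axes as photometer
- dial (a joint): angle of the stop's dial, rad, growing clockwise seen from above. 0: white line along the photometer's +x; 1.571: white line on the red mark, on the side towards the lamp (-y). Starts at 0.15 to 0.85; range -0.6 to 2.6. Rack and pinion move the stop 8 mm per rad, clockwise = away from the lamp (+y). Friction of 0.3 N m holds it: a push up to about 35 N on the stop does not turn it
- dial_grip (a point): centre of the dial's knob at the height to grip, 75.5 mm above the bench: upright black knurled cylinder, 33 mm diameter, top 9.5 mm above this point. A 39 mm skirt at its foot ends 10.5 mm below this point, the graduated disc (58 mm) lies 14.5 mm below, on the grey stop housing (124 x 62 mm, 58 mm high) that straddles the rail
- stop_bar: the stop: a steel plate 34 mm wide, from 34 to 60 mm above the bench, on a toothed bar that comes out of the stop housing above the rail and slides along it as the dial turns. Axes as photometer
- stop_face (a point): centre of the stop's face that looks to the lamp (-y of the photometer), 47 mm above the bench; the carrier's end comes to lie against it. Axes as photometer
- cuvette_carrier: loose silver rail carrier with a clear 12.5 mm square cuvette on top, 0.3 kg, 62 (x) by 50 (y) by 88 mm, brass clamp screw 12 mm out on -x. Origin: centre of its underside, z up. A channel along y, 12 mm deep, 44 mm wide (52 at the bevelled mouth), drops over the rail; seated, the origin is 14 mm above the bench and y lies along the rail, either way round. Friction there is low, about 0.12
- carrier_grip (a point): centre of the carrier's grip block, 40 mm above its underside: block 32 mm wide (x), 50 mm long (y), from 18 mm below to 18 mm above this point. Below it the 62 mm wide saddle, above it the cuvette, up to 48 mm above this point. The block's flat ends, flush with the saddle's at y +-25 mm, meet the stop. Grip it across the 32 mm. Axes as the carrier
- filter_carrier: the same kind of carrier with a square blue filter glass in a black frame on top; leave it. Origin: centre of its underside
- powder_jar: white plastic jar with white cap, 60 mm diameter, 85 mm high, behind the rail; leave it. Origin: centre of its underside
- green_jar: open green jar, 68 mm diameter, 99 mm high, behind the rail; leave it. Origin: centre of its underside
- orange_flask: conical flask, orange below, with a grey stopper, 68 mm diameter, 118 mm high, on the right; leave it. Origin: centre of its underside
Things that resemble listed ones, but are neither listed nor needed, are in the scene too. Leave any turquoise look-alike of the cuvette_carrier alone.

How it is judged:
On the way, in this order (a step that is already met when the one before it is completed fails the run):
1. the dial stands on the red mark and the fingers are off it (value of joint dial between 1.471 and 1.671 rad and contact force between the fingers and photometer below 0.3 N and distance between the grasp point and dial_grip above 0.03 m), for 0.2 s.
2. the cuvette carrier is seated on the rail between lamp and stop (z of cuvette_carrier in the frame of photometer between 0.011 and 0.0165 m and x of cuvette_carrier in the frame of photometer between -0.004 and 0.004 m and angle between the y axis of cuvette_carrier and the y axis of photometer, either way round below 0.08 rad and angle between cuvette_carrier's own z axis and vertical below 0.06 rad and y of cuvette_carrier in the frame of photometer between -0.1 and 0.05 m), for 0.1 s.
At the end, for the whole second after the job is handed in: the gripper still holds the cuvette carrier, which sits square on the rail (within 4 mm across and 0.08 rad) with its end against the stop, pressed on it with 5 to 20 N and at rest; the dial is on the red mark within 0.1 rad, and the arm itself does not touch the stop (z of cuvette_carrier in the frame of photometer between 0.011 and 0.0165 m and x of cuvette_carrier in the frame of photometer between -0.004 and 0.004 m and angle between the y axis of cuvette_carrier and the y axis of photometer, either way round below 0.08 rad and angle between cuvette_carrier's own z axis and vertical below 0.06 rad and value of joint dial between 1.471 and 1.671 rad and contact force between cuvette_carrier and stop_bar between 5 and 20 N and contact force between the fingers and cuvette_carrier above 3 N and y of cuvette_carrier in the frame of stop_face between -0.029 and -0.022 m and contact force between the arm and stop_bar below 0.5 N and linear speed of cuvette_carrier below 0.01 m/s); the arm keeps its last pose, push and grip.
It fails at once if the filter carrier is shifted by more than 20 mm (distance of filter_carrier from where it was at the start of the episode above 0.02 m).
It fails at once if the white jar is shifted by more than 20 mm (distance of powder_jar from where it was at the start of the episode above 0.02 m).
It fails at once if the green jar is shifted by more than 20 mm (distance of green_jar from where it was at the start of the episode above 0.02 m).
It fails at once if the orange flask is shifted by more than 20 mm (distance of orange_flask from where it was at the start of the episode above 0.02 m).
It fails at once if the carrier is rammed against the stop with more than 60 N (contact force between cuvette_carrier and stop_bar above 60 N).
It also fails if it takes over 64 s, if anything falls off the work surface, if the arm or the gripper's body presses on something with over 40 N, if the wrist force passes 120 N, or if a joint passes its speed limit or range.

### The arm

A 6-joint arm with a two-finger parallel gripper is mounted at the origin on a cart in front of the work surface, level with it; the furniture and walls round the work are solid. World frame = base frame: x ahead of the robot, y to its left, z up, the work surface at z = 0. Lengths are in m, angles in rad, forces in N, time in s.
With the tool pointing down it reaches from about 0.35 to 0.975 m from the base axis. Payload 4.9 kg.
Tool frame: the origin (TCP) lies between the finger pads; the fingertips stand 11 mm ahead of it and the grasp point (between the pads) lies 8 mm behind it; z points along the fingers, y is the line along which they close (so a half turn about z gives the same grasp; the last joint's range is limited). The gripper opens to 85 mm and grips with 20 to 120 N. Pads are 22 mm wide; open, the fingers measure 114 mm over their backs; the gripper's body (76 mm by 85 mm) begins 54 mm behind the grasp point. The pads swing forward as they close: fully open they stand 13 mm farther back than shut.
Start: joints at [1.196, 0.053, 1.613, -0, 1.476, -0.119], TCP at [0.158, 0.605, 0.242] pointing down, gripper open.
Joint ranges: [-3.01, 3.01], [-1.01, 2.22], [0.06, 2.58], [-1.02, 4.17], [0.09, 2.62], [-3.14, 3.14]. Speed limits (rad/s): [2.57, 2.57, 3.14, 3.14, 3.14, 3.14].

### API

Orientations are given as a unit quaternion [w, x, y, z].
In Python, from bench import bot gives the robot as it stands. The module is installed in compiled form; this text tells all that it offers.
- The arm moves only by the tool carry_out, never from a script. Its argument "commands" is a list of rows, each a list of 7 numbers: the shift along the tool's x, y, z in m, then the turn, a rotation vector about the tool's x, y, z in rad, then the gripper's target within -1 to 1 (fully open at 1, half-way at 0, shut at -1). A call has 1 to 20 rows; each row shifts and turns the commanded pose from where the row before left it, along the tool's axes as they then stand; what a row does not reach is not made up. A row lasts 1/8 s, in which the tool goes at most 62.5 mm and 10.7 degrees, less where a joint would pass 70% of its speed; a pose out of reach is approached as far as the arm can. A call with a gripper value outside its range is refused whole. The fingers move at their own pace and stop on an object; "grip_force" is the grip in N (left out, the last holds). Time passes only in rows, so rows that do not move let the fingers close. It gives the time, the measured TCP pose, the force, the opening and the grip force at its end, in the units of the state.
- bot.get_state(): the state, without advancing time (a new reading comes with each control period).
- bot.grab_frame(name): name is "scene" or "top" or "wrist"; returns a dict with "color" (400x640x3 uint8, red, green, blue), "depth" (400x640 float32, m along the optical axis (not along the pixel's ray), 0 where there is no reading), "mtx" (3x3 intrinsics, pixels), "extrinsics" (4x4, takes a point from world to camera coordinates). Camera axes: x right, y up, looking along -z (the intrinsics and any distortion apply to the point x, -y, -z); pixel columns grow to the right and rows downward; lengths in m; the calibration is good to about 2 mm. A picture is of the moment at which its call begins.
- bot.sign_off(): hands the job in; it is judged then, once.
Trained networks look in the newest picture that a camera, given by its name, has taken for a name from the list of things; names that differ only in an ending like _2 or _b are one class to them, and where a whole thing is asked for, a point or a joint stands for the part that bears it (a point fixed in the world has none). Each returns a list of dicts, best first, with "score" (0 to 1); they miss things now and then, are a little off and sometimes report something else, mostly with a low value. They report only what shows in the picture. A call takes as long as a camera call. They do not tell look-alikes from the thing itself.
- bot.recognise(camera, label): "bbox" ([left, top, right, bottom] in pixels, round what is visible of it).
The state is a dict: "clock": time; "joint_positions": joint angles; "dq": joint speeds; "tau": joint torques, N m; "position": TCP position; "orientation": TCP orientation; "ft_force": force on the tool from outside, world axes, zero at the start; "ft_torque": the same for the moment, N m; "width": opening from 0.0 (shut) to 1.0 (fully open); "grasp_force": force on a finger pad.
Only numpy, scipy, OpenCV 4.12 (cv2) and the standard library are available. Lean on these libraries where they do the work, as an engineer would, in place of code of your own. Each camera call takes 0.05 s, during which the arm holds its last target. There are 200 camera calls.

## Working session

There is one attempt and no reset: what is moved stays moved. The work goes in short steps, Python scripts to look and compute and a tool call to move; the robot and the scene stay as the last step left them, time stands still between calls to the robot, and variables do not carry over. Pictures are saved under pics/ and viewed, at most 10 in all, crops included, and the job is handed in when it is done.

Besides the shell and the picture viewer there is one more tool, called after "Emit:" by a JSON object that holds its "method" and its "body", one argument or row to a line. carry_out: Moves the arm, as the interface text tells. Its arguments: {"type":"object","properties":{"commands":{"type":"array"},"grip_force":{"type":"number"}},"required":["commands"]}

```bash
mkdir -p pics; cat > h.py <<'E'
import numpy as np, cv2
from bench import bot
def world(f,u,v,z=None):
    """pixels -> world; by depth or onto plane z"""
    u=np.atleast_1d(u).astype(float);v=np.atleast_1d(v).astype(float)
    K=f["mtx"];E=np.array(f["extrinsics"]);R,t=E[:3,:3],E[:3,3]
    d=np.stack([(u-K[0,2])/K[0,0],-(v-K[1,2])/K[1,1],-np.ones_like(u)],-1)
    c=-R.T@t; dw=d@R
    s=f["depth"][v.astype(int),u.astype(int)] if z is None else (z-c[2])/dw[:,2]
    return c+dw*s[:,None]
def save(f,n,crop=None,k=1):
    im=f["color"][...,::-1]
    if crop: a,b,c,d=crop; im=im[b:d,a:c]
    cv2.imwrite("pics/"+n,cv2.resize(im,None,fx=k,fy=k,interpolation=cv2.INTER_CUBIC))
E
python3 - <<'E'
from h import *
for c in("scene","top"):
    f=bot.grab_frame(c); save(f,c+"0.png")
    np.savez(c+"0.npz",**f)
    for l in("photometer","dial","stop_bar","cuvette_carrier","filter_carrier","powder_jar","green_jar","orange_flask"):
        print(c,l,[(np.round(d["bbox"]).astype(int).tolist(),round(d["score"],2)) for d in bot.recognise(c,l)[:3]])
print(bot.get_state())
E
```

```text
scene photometer [([202, 167, 306, 231], 0.77)]
scene dial [([210, 183, 222, 196], 0.68), ([235, 195, 242, 199], 0.18)]
scene stop_bar []
scene cuvette_carrier [([349, 239, 380, 269], 0.84), ([242, 213, 265, 241], 0.83), ([414, 216, 446, 251], 0.8)]
scene filter_carrier [([305, 226, 332, 261], 0.84)]
scene powder_jar [([306, 185, 320, 216], 0.76), ([202, 170, 307, 228], 0.73)]
scene green_jar [([257, 166, 282, 197], 0.9), ([352, 237, 377, 272], 0.27)]
scene orange_flask [([415, 232, 437, 274], 0.75)]
top photometer [([168, 184, 300, 246], 0.94)]
top dial [([382, 218, 402, 236], 0.45), ([425, 189, 452, 212], 0.4)]
top stop_bar [([214, 206, 224, 218], 0.65)]
top cuvette_carrier [([386, 215, 406, 237], 0.89), ([403, 149, 426, 166], 0.83), ([263, 243, 290, 257], 0.59)]
top filter_carrier [([346, 230, 364, 253], 0.69)]
top powder_jar [([280, 155, 298, 178], 0.7), ([198, 228, 210, 239], 0.24)]
top green_jar [([210, 148, 232, 176], 0.88), ([346, 230, 364, 250], 0.71)]
top orange_flask [([423, 188, 453, 211], 0.89), ([213, 206, 219, 218], 0.33)]
{'clock': 0.9, 'joint_positions': array([ 1.19602292e+00,  5.26896036e-02,  1.61288011e+00,  7.83646915e-06,
        1.47599428e+00, -1.19015729e-01]), 'dq': array([ 0.0012968 , -0.00057407,  0.00125839, -0.00078528, -0.00110593,
        0.00027986]), 'tau': array([-1.07365597e-04, -3.93668747e+01, -3.70477974e+01, -1.52151351e-04,
        2.10493054e-04, -2.75213964e-06]), 'position': array([0.15811545, 0.60465998, 0.24232192]), 'orientation': array([-2.79817981e-07,  1.27530960e-01,  9.91834590e-01,  1.48502607e-05]), 'ft_force': array([ 0.2182944 , -0.51491175, -0.71677989]), 'ft_torque': array([ 0.0004109 , -0.03130639, -0.02064558]), 'grasp_force': 0.0, 'width': 1.0012887511009128}
```

```bash
python3 - <<'E'
from h import *
T=dict(np.load("top0.npz")); save(T,"top1.png",(150,130,470,280),2.5)
S=dict(np.load("scene0.npz")); save(S,"scene1.png",(190,150,460,290),2.9)
print(T["mtx"],T["extrinsics"].round(3)); 
for n,u,v in (("r",396,226),("t",414,157),("l",276,250),("f",355,241)): print(n,world(T,u,v).round(3), world(T,u,v,0.03).round(3))
E
```

```text
[[378.4811696    0.         320.23838203]
 [  0.         378.4811696  205.42458868]
 [  0.           0.           1.        ]] [[-1.300e-02 -1.000e+00 -0.000e+00 -6.300e-02]
 [ 9.960e-01 -1.300e-02  9.000e-02 -5.450e-01]
 [-9.000e-02  1.000e-03  9.960e-01 -1.205e+00]
 [ 0.000e+00  0.000e+00  0.000e+00  1.000e+00]]
r [[ 0.473 -0.307  0.058]] [[ 0.474 -0.313  0.03 ]]
t [[ 0.694 -0.373  0.053]] [[ 0.699 -0.378  0.03 ]]
l [[0.404 0.066 0.093]] [[0.402 0.074 0.03 ]]
f [[ 0.428 -0.174  0.089]] [[ 0.428 -0.18   0.03 ]]
```

View pics/top1.png

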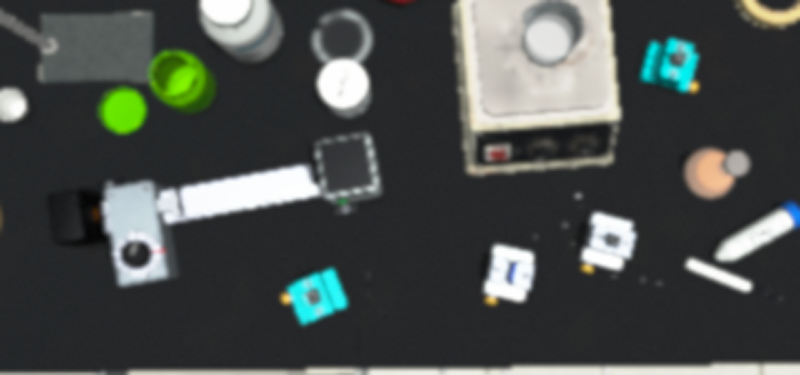

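View pics/scene1.png

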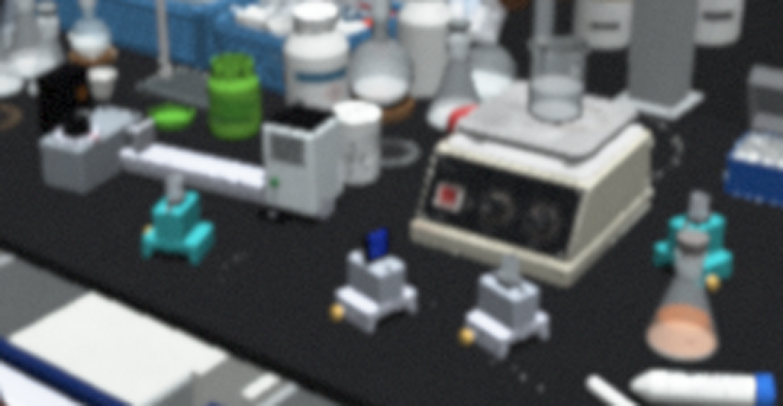

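Top crop: the dial is at about (135,252) with a red mark on its right, and the rail runs from (180,205) to (310,180). The silver cuvette carrier is at (608,240), the blue filter carrier at (512,272), and the turquoise look-alikes are at (315,295) and (672,65). Next I'll measure the photometer and the carrier.

```bash
python3 - <<'E'
from h import *
T=dict(np.load("top0.npz"))
vv,uu=np.mgrid[184:262,160:300]; P=world(T,uu.ravel(),vv.ravel()); rgb=T["color"][vv.ravel(),uu.ravel()].astype(int)
def rect(m,n):
    p=P[m]; r=cv2.minAreaRect((p[:,:2]*1000).astype(np.float32)); print(n,m.sum(),np.round(r[0],1),np.round(r[1],1),round(r[2],1),"z",np.median(p[:,2]).round(4))
z=P[:,2];Y=P[:,1]; g=rgb.min(1)
rect((z>.018)&(z<.035)&(g>150)&(uu.ravel()>222)&(uu.ravel()<275),"rail")
rect((z>.05)&(z<.066)&(uu.ravel()<222)&(uu.ravel()>188),"housing")
rect((z>.076)&(uu.ravel()>195)&(uu.ravel()<214)&(vv.ravel()>222),"knob")
rect((z>.1)&(uu.ravel()<195),"head")
rect((z>.1)&(uu.ravel()>270)&(vv.ravel()<215),"lamp")
vv,uu=np.mgrid[205:245,375:412]; P=world(T,uu.ravel(),vv.ravel()); z=P[:,2]
rect2=lambda m,n:None
rgb=T["color"][vv.ravel(),uu.ravel()].astype(int)
rect((z>.04)&(z<.064),"block"); rect((z>.012),"carrier")
E
```

```text
rail 649 [543.2 163.8] [ 40.8 170.4] 9.8 z 0.0274
housing 734 [490.5 293.3] [101.3 126.2] 89.5 z 0.0598
knob 104 [457.1 118.8] [375.9  31.1] 87.6 z 0.0865
head 304 [488.6 158.5] [462.2  65.7] 84.5 z 0.1131
lamp 511 [510.1   6.5] [198.1  81. ] 22.1 z 0.1168
block 154 [ 474.  -302.8] [49.8 32.3] 74.1 z 0.0592
carrier 335 [ 472.4 -201.3] [ 72.2 267.5] 1.2 z 0.054
```

```bash
cat >> h.py <<'E'
from scipy.spatial.transform import Rotation as Ro
def pose():
    s=bot.get_state(); q=np.array(s["orientation"]); return np.array(s["position"]),Ro.from_quat(q[[1,2,3,0]]),s
def to(target,ydir=None):
    """tool-frame shift to target; turn about tool z bringing tool y to ydir (mod pi)"""
    p,R,s=pose(); sh=R.inv().apply(np.array(target)-p); a=None
    if ydir is not None:
        d=R.inv().apply([*ydir,0]); a=np.arctan2(-d[0],d[1]); a=(a+np.pi/2)%np.pi-np.pi/2
    print("shift",sh.round(4),"turn",a,"pos",p.round(4),"rv",R.as_matrix().round(3).tolist(),"t",s["clock"],"F",s["ft_force"].round(1))
E
python3 - <<'E'
from h import *
T=dict(np.load("top0.npz")); k=world(T,204,231,.085)[0]; print(k)
to([k[0],k[1],.20],(np.sin(-.171),np.cos(-.171)))
E
```

```text
[0.46428248 0.28838114 0.085     ]
shift [-0.3762 -0.2285  0.0423] turn -0.4267584248680125 pos [0.1581 0.6047 0.2423] rv [[-0.967, 0.253, 0.0], [0.253, 0.967, 0.0], [0.0, 0.0, -1.0]] t 0.9 F [ 0.2 -0.5 -0.7]
```

Emit:
{"method": "carry_out", "body": {
  "commands": [
    [-0.0376, -0.0228, 0.004, 0, 0, 0, 0.6],
    [-0.0376, -0.0228, 0.004, 0, 0, 0, 0.6],
    [-0.0376, -0.0228, 0.004, 0, 0, 0, 0.6],
    [-0.0376, -0.0228, 0.004, 0, 0, 0, 0.6],
    [-0.0376, -0.0228, 0.004, 0, 0, 0, 0.6],
    [-0.0376, -0.0228, 0.004, 0, 0, 0, 0.6],
    [-0.0376, -0.0228, 0.004, 0, 0, 0, 0.6],
    [-0.0376, -0.0228, 0.004, 0, 0, 0, 0.6],
    [-0.0376, -0.0228, 0.004, 0, 0, 0, 0.6],
    [-0.0376, -0.0228, 0.004, 0, 0, 0, 0.6],
    [0, 0, 0, 0, 0, 0.163, 0.6],
    [0, 0, 0, 0, 0, 0.163, 0.6],
    [0, 0, 0, 0, 0, 0.163, 0.6],
    [0, 0, 0, 0, 0, 0.163, 0.6],
    [0, 0, 0, 0, 0, 0.163, 0.6],
    [0, 0, 0, 0, 0, 0.163, 0.6],
    [0, 0, 0, 0, 0, 0.163, 0.6],
    [0, 0, 0, 0, 0, 0, 0.6]
  ]
}}

```text
clock: 3.15
position: [0.4642, 0.2889, 0.2024]
orientation: [0.0, 0.642, 0.767, 0.0]
ft_force: [-0.6, -0.6, 0.3]
width: 0.803
grasp_force: 0.0
```

```bash
python3 - <<'E'
from h import *
f=bot.grab_frame("wrist"); np.savez("w1.npz",**f); save(f,"w1.png",None,1.25)
to([.4643,.2884,.2],(.985,.17)); print(bot.get_state()["width"],bot.get_state()["joint_positions"].round(2),f["extrinsics"].round(3))
E
```

```text
shift [-0.0006  0.      0.0024] turn 0.005866657991150159 pos [0.4642 0.2889 0.2024] rv [[-0.176, 0.984, 0.0], [0.984, 0.176, 0.0], [0.0, 0.0, -1.0]] t 3.2 F [0.6 0.3 0.2]
0.7979518372264683 [ 0.42 -0.11  1.84  0.    1.41  0.24] [[ 0.984  0.175 -0.    -0.507]
 [-0.169  0.948 -0.269 -0.171]
 [-0.047  0.265  0.963 -0.396]
 [ 0.     0.     0.     1.   ]]
```

View pics/w1.png

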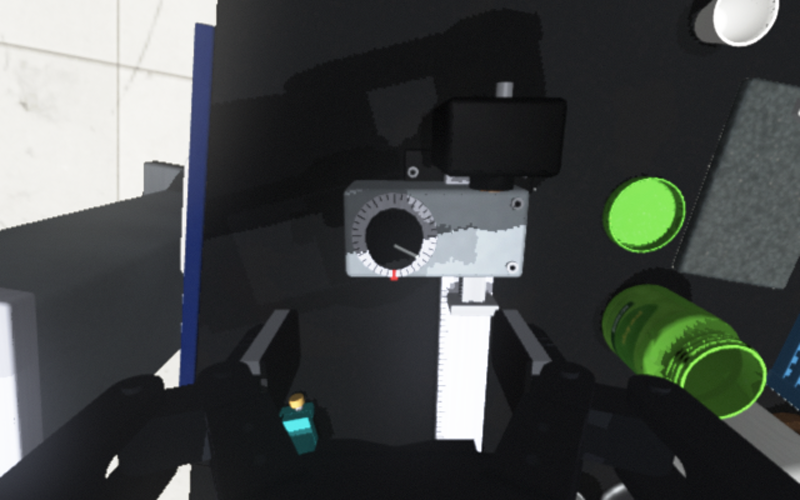

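Wrist view: knob at about (395,238), white line towards (418,260), red mark at (394,276). The head is up and to the right at (500,135). Next I'll compute the knob centre and line angle.

```bash
cat >> h.py <<'E'
def knob(f,c,z=.085):
    """knob centre (depth) and white-line angle (world, rad) near world xy c"""
    v,u=np.mgrid[0:400,0:640]; v=v.ravel();u=u.ravel()
    P=world(f,u,v); near=(np.hypot(*(P[:,:2]-c).T)<.03)&(abs(P[:,2]-z)<.006)
    cen,r=cv2.minEnclosingCircle((P[near,:2]*1000).astype(np.float32)); print("knob",np.round(cen,1),round(r,1),near.sum(),"z",np.median(P[near,2]).round(4),"mean",P[near,:2].mean(0).round(4))
    g=f["color"][v,u].astype(int).min(1); c2=P[near,:2].mean(0)
    m=near&(g>75)&(np.hypot(*(P[:,:2]-c2).T)<.015); d=P[m,:2]-c2
    ln=cv2.fitLine((P[m,:2]*1000).astype(np.float32),cv2.DIST_L2,0,.01,.01).ravel(); e=ln[:2]*np.sign(ln[:2]@d.mean(0)); print("line",m.sum(),"world ang",np.arctan2(e[1],e[0]).round(3),"mean dir",np.arctan2(*d.mean(0)[::-1]).round(3))
E
python3 - <<'E'
from h import *
f=dict(np.load("w1.npz")); knob(f,np.array([.464,.288]))
print("red",world(f,394/1.25,275/1.25,.061))
E=f["color"].astype(int); v,u=np.where((E[...,0]>150)&(E[...,1]<80)&(E[...,2]<80)); m=(abs(u-315)<15)&(abs(v-220)<12); print(u[m].mean(),v[m].mean(),world(f,u[m].mean(),v[m].mean(),.061))
# rail edges: white top
v,u=np.mgrid[255:335,330:420]; P=world(f,u.ravel(),v.ravel()); k=(abs(P[:,2]-.026)<.006)&(f["color"][v.ravel(),u.ravel()].min(1)>90)
print(k.sum(),"rail",cv2.minAreaRect((P[k,:2]*1000).astype(np.float32)))
# housing
v,u=np.mgrid[140:225,270:425]; P=world(f,u.ravel(),v.ravel()); k=(abs(P[:,2]-.058)<.006)
print(k.sum(),"housing",cv2.minAreaRect((P[k,:2]*1000).astype(np.float32)))
E
```

```text
knob [462.4 291.4] 17.2 1461 z 0.0859 mean [0.4622 0.2923]
line 48 world ang -0.288 mean dir -0.443
red [[0.46720384 0.26330692 0.061     ]]
314.875 221.875 [[0.46722575 0.26157713 0.061     ]]
3128 rail ((539.5316162109375, 179.36563110351562), (40.33831787109375, 95.32964324951172), 9.945825576782227)
8440 housing ((490.12420654296875, 294.1986999511719), (124.10579681396484, 65.9943618774414), 9.692387580871582)
```

Emit:
{"method": "carry_out", "body": {
  "commands": [
    [0.0023, -0.001, 0.03, 0, 0, 0.006, 0.5],
    [0, 0, 0.03, 0, 0, 0, 0.5],
    [0, 0, 0.03, 0, 0, 0, 0.5],
    [0, 0, 0.024, 0, 0, 0, 0.5],
    [0, 0, 0.01, 0, 0, 0, 0.5],
    [0, 0, 0, 0, 0, 0, -1],
    [0, 0, 0, 0, 0, 0, -1],
    [0, 0, 0, 0, 0, 0, -1],
    [0, 0, 0, 0, 0, 0, -1],
    [0, 0, 0, 0, 0, 0, -1],
    [0, 0, 0, 0, 0, 0, -1]
  ],
  "grip_force": 50
}}

```text
clock: 4.58
position: [0.4629, 0.2913, 0.0799]
orientation: [-0.0, 0.645, 0.764, 0.0]
ft_force: [-5.5, -1.0, 5.7]
width: 0.357
grasp_force: 49.9
```

Emit:
{"method": "carry_out", "body": {
  "commands": [
    [0, 0, 0, 0, 0, 0.107, -1],
    [0, 0, 0, 0, 0, 0.107, -1],
    [0, 0, 0, 0, 0, 0.107, -1],
    [0, 0, 0, 0, 0, 0.107, -1],
    [0, 0, 0, 0, 0, 0.107, -1],
    [0, 0, 0, 0, 0, 0.107, -1],
    [0, 0, 0, 0, 0, 0.107, -1],
    [0, 0, 0, 0, 0, 0.107, -1],
    [0, 0, 0, 0, 0, 0.107, -1],
    [0, 0, 0, 0, 0, 0.107, -1],
    [0, 0, 0, 0, 0, 0, -1],
    [0, 0, 0, 0, 0, 0, 0.5],
    [0, 0, 0, 0, 0, 0, 0.5],
    [0, 0, 0, 0, 0, 0, 0.5],
    [0, 0, -0.03, 0, 0, 0, 0.6],
    [0, 0, -0.03, 0, 0, 0, 0.6],
    [0, 0, -0.03, 0, 0, 0, 0.6],
    [0, 0, -0.03, 0, 0, 0, 0.6],
    [0, 0, 0, 0, 0, 0, 0.6]
  ]
}}

```text
clock: 6.95
position: [0.4646, 0.2918, 0.2016]
orientation: [-0.0, 0.945, 0.328, 0.003]
ft_force: [0.1, -0.4, -0.1]
width: 0.798
grasp_force: 0.0
```

```bash
python3 - <<'E'
from h import *
f=bot.grab_frame("wrist"); np.savez("w2.npz",**f)
knob(f,np.array([.4623,.2914]))
E=f["color"].astype(int); v,u=np.where((E[...,0]>150)&(E[...,1]<80)&(E[...,2]<80)); P=world(f,u,v,.061); m=np.hypot(*(P[:,:2]-[.467,.262]).T)<.01; print("red",P[m].mean(0),m.sum())
p=f["extrinsics"]@np.array([.462,.291,.08,1]); K=f["mtx"]; a=int(K[0,2]-K[0,0]*p[0]/p[2]); b=int(K[1,2]+K[1,1]*p[1]/p[2]); print(a,b)
save(f,"w2.png",(max(a-80,0),max(b-60,0),a+80,b+60),4)
E
```

```text
knob [462.4 290.9] 17.2 1459 z 0.086 mean [0.4633 0.2916]
line 67 world ang -1.399 mean dir -1.516
red [0.46776481 0.26052117 0.061     ] 10
314 200
```

View pics/w2.png

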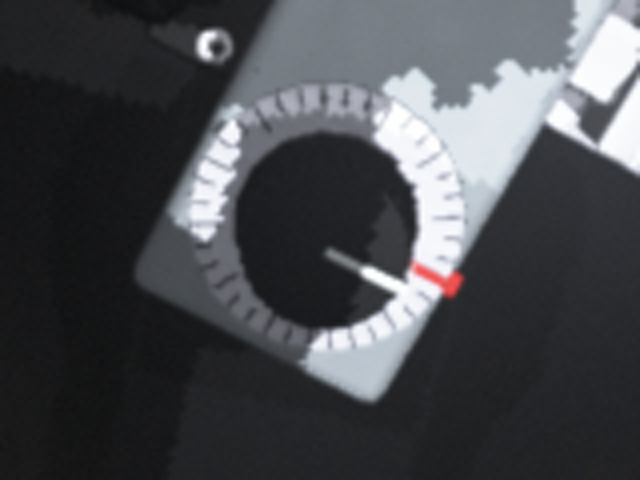

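The line is parallel to the red mark (line (325,250)–(408,290), red mark (412,268)–(460,288)). Its measured angle of −1.399 matches the mark at −1.40, so the dial is set. Next is the carrier.

```bash
python3 - <<'E'
from h import *
to([.474,-.303,.2],(.962,-.274))
E
```

```text
shift [-0.3603  0.4728 -0.0013] turn -0.624514880290198 pos [0.4635 0.2913 0.1993] rv [[0.785, 0.62, 0.002], [0.62, -0.785, 0.001], [0.003, 0.001, -1.0]] t 7.0 F [-0.4 -0.4 -0.3]
```

Emit:
{"method": "carry_out", "body": {
  "commands": [
    [-0.03, 0.0394, 0, 0, 0, 0, 0.8],
    [-0.03, 0.0394, 0, 0, 0, 0, 0.8],
    [-0.03, 0.0394, 0, 0, 0, 0, 0.8],
    [-0.03, 0.0394, 0, 0, 0, 0, 0.8],
    [-0.03, 0.0394, 0, 0, 0, 0, 0.8],
    [-0.03, 0.0394, 0, 0, 0, 0, 0.8],
    [-0.03, 0.0394, 0, 0, 0, 0, 0.8],
    [-0.03, 0.0394, 0, 0, 0, 0, 0.8],
    [-0.03, 0.0394, 0, 0, 0, 0, 0.8],
    [-0.03, 0.0394, 0, 0, 0, 0, 0.8],
    [-0.03, 0.0394, 0, 0, 0, 0, 0.8],
    [-0.03, 0.0394, 0, 0, 0, 0, 0.8],
    [0, 0, 0, 0, 0, -0.156, 0.8],
    [0, 0, 0, 0, 0, -0.156, 0.8],
    [0, 0, 0, 0, 0, -0.156, 0.8],
    [0, 0, 0, 0, 0, -0.156, 0.8],
    [0, 0, 0, 0, 0, 0, 0.8]
  ]
}}

```text
clock: 9.12
position: [0.4728, -0.3026, 0.1962]
orientation: [-0.002, 0.799, 0.602, -0.0]
ft_force: [-0.2, -0.2, 0.2]
width: 0.9
grasp_force: 0.0
```

```bash
python3 - <<'E'
from h import *
f=bot.grab_frame("wrist"); np.savez("w3.npz",**f); save(f,"w3.png")
v,u=np.mgrid[0:400,0:640]; v=v.ravel();u=u.ravel(); P=world(f,u,v)
m=(np.hypot(*(P[:,:2]-[.474,-.303]).T)<.05)
for a,b in((.05,.063),(.012,.028),(.07,.095)):
    k=m&(P[:,2]>a)&(P[:,2]<b); print(a,k.sum(),cv2.minAreaRect((P[k,:2]*1000).astype(np.float32)),np.median(P[k],0).round(4))
to([.474,-.303,.2],(.962,-.274)); print(bot.get_state()["joint_positions"].round(2))
E
```

```text
0.05 1891 ((473.5148010253906, -303.96575927734375), (49.63113021850586, 31.997711181640625), 74.42737579345703) [ 0.4746 -0.2986  0.0592]
0.012 1646 ((467.9627380371094, -302.43267822265625), (49.65351104736328, 73.4256591796875), 74.03597259521484) [ 0.4642 -0.3003  0.0229]
0.07 293 ((473.48748779296875, -304.0588684082031), (12.697837829589844, 12.265667915344238), 73.97115325927734) [ 0.4737 -0.3033  0.0838]
shift [-0.      0.0011 -0.0035] turn -0.003185029365962988 pos [ 0.4729 -0.3026  0.1965] rv [[0.277, 0.961, -0.002], [0.961, -0.277, 0.002], [0.001, -0.002, -1.0]] t 9.175 F [-0.7  0.1 -0.7]
[-0.7  -0.06  1.81 -0.    1.4  -0.42]
```

View pics/w3.png

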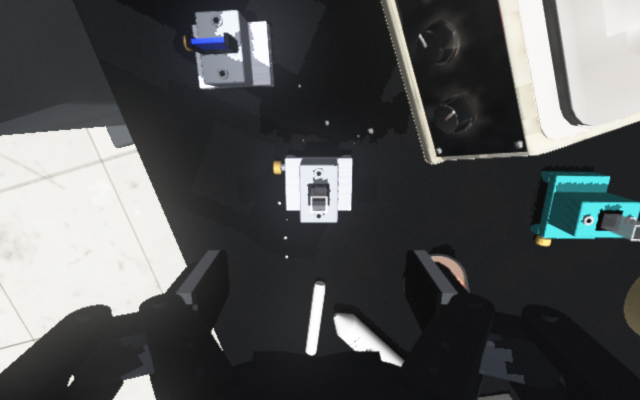

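The silver carrier with the clear cuvette is centred at (318,190), its screw on the left; the blue filter carrier is well clear at (228,50). Now descending to grip it.

Emit:
{"method": "carry_out", "body": {
  "commands": [
    [-0.0012, 0.001, 0.032, 0, 0, 0, 0.6],
    [0, 0, 0.032, 0, 0, 0, 0.6],
    [0, 0, 0.032, 0, 0, 0, 0.5],
    [0, 0, 0.032, 0, 0, 0, 0.5],
    [0, 0, 0.022, 0, 0, 0, 0.5],
    [0, 0, 0.01, 0, 0, 0, 0.5],
    [0, 0, 0, 0, 0, 0, 0.5],
    [0, 0, 0, 0, 0, 0, -1],
    [0, 0, 0, 0, 0, 0, -1],
    [0, 0, 0, 0, 0, 0, -1],
    [0, 0, 0, 0, 0, 0, -1],
    [0, 0, 0, 0, 0, 0, -1],
    [0, 0, 0, 0, 0, 0, -1]
  ],
  "grip_force": 60
}}

```text
clock: 10.8
position: [0.4751, -0.3054, 0.0398]
orientation: [0.001, 0.798, 0.602, 0.0]
ft_force: [-0.9, 0.2, 6.0]
width: 0.367
grasp_force: 61.1
```

Emit:
{"method": "carry_out", "body": {
  "commands": [
    [0, 0, -0.02, 0, 0, 0, -1],
    [0, 0, -0.045, 0, 0, 0, -1],
    [0, 0, -0.05, 0, 0, 0, -1],
    [0, 0, -0.05, 0, 0, 0, -1],
    [0.02, -0.0029, 0, 0, 0, 0, -1],
    [0.043, -0.0063, 0, 0, 0, 0, -1],
    [0.043, -0.0063, 0, 0, 0, 0, -1],
    [0.043, -0.0063, 0, 0, 0, 0, -1],
    [0.043, -0.0063, 0, 0, 0, 0, -1],
    [0.043, -0.0063, 0, 0, 0, 0, -1],
    [0.043, -0.0063, 0, 0, 0, 0, -1],
    [0.043, -0.0063, 0, 0, 0, 0, -1],
    [0.043, -0.0063, 0, 0, 0, 0, -1],
    [0.043, -0.0063, 0, 0, 0, 0, -1],
    [0.043, -0.0063, 0, 0, 0, 0, -1],
    [0.033, -0.005, 0, 0, 0, -0.112, -1],
    [0, 0, 0, 0, 0, -0.112, -1],
    [0, 0, 0, 0, 0, -0.112, -1],
    [0, 0, 0, 0, 0, -0.112, -1],
    [0, 0, 0, 0, 0, 0, -1]
  ]
}}

```text
clock: 13.3
position: [0.5367, 0.1797, 0.201]
orientation: [-0.001, 0.645, 0.764, -0.002]
ft_force: [0.1, -0.9, -2.5]
width: 0.366
grasp_force: 60.3
```

```bash
python3 - <<'E'
from h import *
f=bot.grab_frame("wrist"); np.savez("w4.npz",**f); save(f,"w4.png")
to([.5392,.1797,.1],(.9853,.1707)); s=bot.get_state(); print(s["width"],s["grasp_force"],s["joint_positions"].round(2))
p,R,_=pose()
v,u=np.mgrid[0:400,0:640]; v=v.ravel();u=u.ravel(); P=world(f,u,v); Q=R.inv().apply(P-p)
m=(abs(Q[:,0])<.06)&(abs(Q[:,1])<.016)&(Q[:,2]>-.06)&(Q[:,2]<.06)
for a in np.arange(-.06,.05,.01):
    k=m&(Q[:,2]>=a)&(Q[:,2]<a+.01)
    if k.sum()>20: print(a.round(3),k.sum(),Q[k].min(0).round(4),Q[k].max(0).round(4),np.median(Q[k],0).round(4))
m=(abs(P[:,2]-.027)<.006)&(P[:,1]<.3)&(f["color"][v,u].min(1)>90)&(abs(P[:,0]*.9853+P[:,1]*.1707-.562)<.03)
print("rail",m.sum(),cv2.minAreaRect((P[m,:2]*1000).astype(np.float32)))
E
```

```text
shift [-0.0003  0.0025  0.1014] turn -0.002967774326876116 pos [0.5371 0.1796 0.2014] rv [[-0.168, 0.986, -0.003], [0.986, 0.168, -0.0], [0.0, -0.003, -1.0]] t 13.35 F [ 0.6 -1.1 -2.2]
0.36264669054038 60.32288432121277 [ 0.19 -0.06  1.79  0.    1.41  0.02]
-0.06 262 [ 0.002 -0.016 -0.06 ] [ 0.0181  0.016  -0.05  ] [ 0.0172  0.0133 -0.0577]
-0.05 1653 [-0.0058 -0.016  -0.05  ] [ 0.013  0.016 -0.04 ] [ 0.0065 -0.0006 -0.0452]
-0.04 968 [-0.0054 -0.0071 -0.04  ] [ 0.0128  0.0159 -0.03  ] [ 0.0069 -0.0006 -0.0365]
-0.03 1932 [-0.0222 -0.0151 -0.03  ] [ 0.0254  0.016  -0.02  ] [ 0.0072  0.0008 -0.0213]
-0.02 6388 [-0.0245 -0.016  -0.02  ] [ 0.0263  0.0159 -0.01  ] [ 0.012   0.0007 -0.0187]
-0.01 597 [ 0.0251 -0.0159 -0.01  ] [ 0.0264  0.0147 -0.    ] [ 0.0258 -0.001  -0.0052]
0.0 496 [ 0.0253 -0.0159  0.    ] [0.0264 0.0147 0.01  ] [ 0.0258 -0.0002  0.0046]
0.01 414 [ 0.023  -0.0159  0.01  ] [0.0265 0.016  0.02  ] [ 0.0258 -0.0001  0.0149]
0.02 262 [ 0.0254 -0.0159  0.0201] [0.0262 0.016  0.0278] [ 0.0258 -0.0001  0.0234]
rail 4411 ((532.3192749023438, 218.6949462890625), (41.121665954589844, 105.09833526611328), 9.637133598327637)
```

View pics/w4.png

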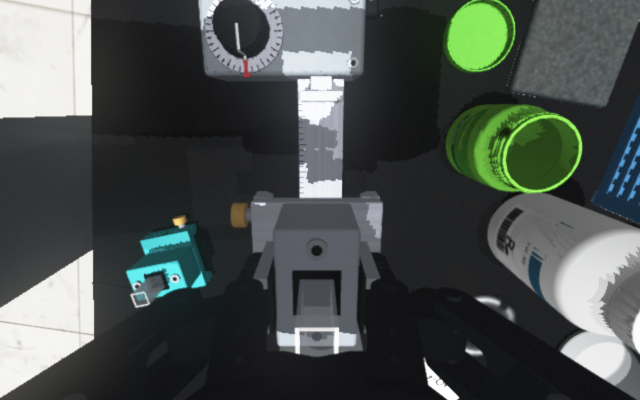

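The carrier is held square: block centre at about (318,230), rail at x 298–343. I'll shift about 2 mm to line it up with the rail and lower it.

Emit:
{"method": "carry_out", "body": {
  "commands": [
    [0, 0.0022, 0.02, 0, 0, -0.002, -1],
    [0, 0, 0.04, 0, 0, 0, -1],
    [0, 0, 0.04, 0, 0, 0, -1],
    [0, 0, 0.025, 0, 0, 0, -1],
    [0, 0, 0.006, 0, 0, 0, -1],
    [0, 0, 0, 0, 0, 0, -1],
    [0, 0, 0, 0, 0, 0, -1]
  ]
}}

```text
clock: 14.22
position: [0.5418, 0.1799, 0.0738]
orientation: [0.001, 0.644, 0.765, 0.001]
ft_force: [-0.6, -0.1, -3.4]
width: 0.364
grasp_force: 60.3
```

```bash
python3 - <<'E'
from h import *
p,R,s=pose(); print("x",p@[.9853,.1707,0],"s",p@[-.1707,.9853,0]); to([.5392,.1797,.053],(.9853,.1707))
E
```

```text
x 0.564594834595736 s 0.08478808705455987
shift [ 0.0002 -0.0027  0.0208] turn 0.0002266753356654494 pos [0.5418 0.1799 0.0738] rv [[-0.171, 0.985, 0.003], [0.985, 0.171, 0.001], [0.0, 0.003, -1.0]] t 14.225 F [-0.6 -0.1 -3.4]
```

Emit:
{"method": "carry_out", "body": {
  "commands": [
    [0, -0.0024, 0.006, 0, 0, 0, -1],
    [0, 0, 0.003, 0, 0, 0, -1],
    [0, 0, 0.003, 0, 0, 0, -1],
    [0, 0, 0.003, 0, 0, 0, -1],
    [0, 0, 0.002, 0, 0, 0, -1],
    [0, 0, 0.002, 0, 0, 0, -1],
    [0, 0, 0, 0, 0, 0, -1]
  ]
}}

```text
clock: 15.1
position: [0.5389, 0.1794, 0.0538]
orientation: [0.0, 0.644, 0.765, 0.0]
ft_force: [0.9, 0.6, -1.0]
width: 0.36
grasp_force: 60.6
```

```bash
python3 - <<'E'
from h import *
p,R,s=pose(); print("x",p@[.9853,.1707,0],"s",p@[-.1707,.9853,0],s["ft_torque"].round(2)); to([.5392,.1797,.053],(.9853,.1707))
E
```

```text
x 0.5616334405859865 s 0.08479646618100202 [ 0.   -0.08  0.01]
shift [0.0002 0.0003 0.0008] turn 0.0005440466802759669 pos [0.5389 0.1794 0.0538] rv [[-0.171, 0.985, 0.001], [0.985, 0.171, 0.0], [-0.0, 0.001, -1.0]] t 15.1 F [ 0.9  0.6 -1. ]
```

```bash
python3 - <<'E'
from h import *
f=dict(np.load("w4.npz")); v,u=np.mgrid[60:130,290:350]; P=world(f,u.ravel(),v.ravel()); s=P@[-.1707,.9853,0]; k=(P[:,2]>.055)&(P[:,2]<.064)
print(np.percentile(s[k],[0,1,5,20,50,90]).round(4)); k=(P[:,2]>.036)&(P[:,2]<.054); print(k.sum(),np.percentile(s[k],[1,20,50]).round(4))
E
```

```text
[0.1586 0.1586 0.1594 0.1631 0.1799 0.1864]
282 [0.1582 0.1679 0.1731]
```

Emit:
{"method": "carry_out", "body": {
  "commands": [
    [0.004, 0, 0.0005, 0, 0, 0, -1],
    [0.008, 0, 0, 0, 0, 0, -1],
    [0.008, 0, 0, 0, 0, 0, -1],
    [0.008, 0, 0, 0, 0, 0, -1],
    [0.008, 0, 0, 0, 0, 0, -1],
    [0.005, 0, 0, 0, 0, 0, -1],
    [0.002, 0, 0, 0, 0, 0, -1],
    [0, 0, 0, 0, 0, 0, -1],
    [0, 0, 0, 0, 0, 0, -1]
  ]
}}

```text
clock: 16.23
position: [0.5316, 0.2227, 0.0538]
orientation: [0.0, 0.644, 0.765, 0.001]
ft_force: [-0.8, 0.8, 4.5]
width: 0.365
grasp_force: 61.4
```

```bash
cat >> h.py <<'E'
def st():
    p,R,s=pose(); a=[.9853,.1707,0]; b=[-.1707,.9853,0]; F=s["ft_force"]
    print("x",(p@a).round(4),"s",(p@b).round(4),"z",p[2].round(4),"Fx",(F@a).round(1),"Fs",(F@b).round(1),"Fz",F[2].round(1),s["ft_torque"].round(2),"w",s["width"],s["grasp_force"],s["clock"],R.as_matrix()[:,2].round(3))
E
python3 -c "
from h import *
st()"
```

```text
x 0.5618 s 0.1287 z 0.0538 Fx -0.6 Fs 0.9 Fz 4.5 [-0.09  0.04  0.04] w 0.3650181181894567 61.41666054725647 16.225 [ 0.002  0.001 -1.   ]
```

Emit:
{"method": "carry_out", "body": {
  "commands": [
    [0.001, 0, 0, 0, 0, 0, -1],
    [0.001, 0, 0, 0, 0, 0, -1],
    [0.0005, 0, 0, 0, 0, 0, -1],
    [0.0005, 0, 0, 0, 0, 0, -1],
    [0, 0, 0, 0, 0, 0, -1],
    [0, 0, 0, 0, 0, 0, -1]
  ]
}}

```text
clock: 16.98
position: [0.5311, 0.2253, 0.0538]
orientation: [0.001, 0.644, 0.765, 0.001]
ft_force: [0.7, -1.7, 5.2]
width: 0.365
grasp_force: 61.4
```

```bash
python3 -c "
from h import *
st()"
```

```text
x 0.5618 s 0.1313 z 0.0538 Fx 0.4 Fs -1.7 Fz 5.2 [-0.26  0.06  0.06] w 0.3653192883733572 61.415830850601196 16.975 [ 0.002  0.    -1.   ]
```

Emit:
{"method": "carry_out", "body": {
  "commands": [
    [0.0005, 0, 0, 0, 0, 0, -1],
    [0.0005, 0, 0, 0, 0, 0, -1],
    [0, 0, 0, 0, 0, 0, -1],
    [0, 0, 0, 0, 0, 0, -1]
  ]
}}

```text
clock: 17.48
position: [0.531, 0.2263, 0.0538]
orientation: [0.001, 0.644, 0.765, 0.001]
ft_force: [0.1, -2.0, 5.8]
width: 0.362
grasp_force: 61.4
```

```bash
python3 -c "
from h import *
st()"
```

```text
x 0.5618 s 0.1323 z 0.0538 Fx -0.2 Fs -2.0 Fz 5.8 [-0.28  0.03 -0.02] w 0.3622449265569984 61.41631722450256 17.475 [ 0.002  0.    -1.   ]
```

Still moving freely with 2 N of friction; continuing in half-millimetre steps.

Emit:
{"method": "carry_out", "body": {
  "commands": [
    [0.0005, 0, 0, 0, 0, 0, -1],
    [0.0005, 0, 0, 0, 0, 0, -1],
    [0, 0, 0, 0, 0, 0, -1],
    [0, 0, 0, 0, 0, 0, -1]
  ]
}}

```text
clock: 17.98
position: [0.5309, 0.2267, 0.0538]
orientation: [0.001, 0.644, 0.765, 0.0]
ft_force: [0.8, -4.3, 6.8]
width: 0.363
grasp_force: 61.5
```

```bash
python3 -c "
from h import *
st()"
```

```text
x 0.5618 s 0.1327 z 0.0538 Fx 0.1 Fs -4.3 Fz 6.8 [-0.54  0.02  0.03] w 0.36343558433495604 61.4786696434021 17.975 [ 0.002 -0.001 -1.   ]
```

Emit:
{"method": "carry_out", "body": {
  "commands": [
    [0.0005, 0, 0, 0, 0, 0, -1],
    [0.0005, 0, 0, 0, 0, 0, -1],
    [0, 0, 0, 0, 0, 0, -1],
    [0, 0, 0, 0, 0, 0, -1],
    [0, 0, 0, 0, 0, 0, -1]
  ]
}}

```text
clock: 18.6
position: [0.5309, 0.2267, 0.0538]
orientation: [0.002, 0.644, 0.765, -0.0]
ft_force: [0.7, -6.9, 7.2]
width: 0.366
grasp_force: 61.6
```

```bash
python3 -c "
from h import *
st()"
```

```text
x 0.5618 s 0.1328 z 0.0538 Fx -0.5 Fs -7.0 Fz 7.2 [-1.02 -0.08 -0.02] w 0.36609366577189256 61.60068154335022 18.6 [ 0.002 -0.003 -1.   ]
```

Emit:
{"method": "carry_out", "body": {
  "commands": [
    [0.0006, 0, 0, 0, 0, 0, -1],
    [0.0006, 0, 0, 0, 0, 0, -1],
    [0.0006, 0, 0, 0, 0, 0, -1],
    [0, 0, 0, 0, 0, 0, -1],
    [0, 0, 0, 0, 0, 0, -1],
    [0, 0, 0, 0, 0, 0, -1],
    [0, 0, 0, 0, 0, 0, -1]
  ]
}}

```text
clock: 19.48
position: [0.5309, 0.2269, 0.0539]
orientation: [0.003, 0.644, 0.765, -0.002]
ft_force: [0.9, -13.0, 6.8]
width: 0.367
grasp_force: 61.7
```

```bash
python3 - <<'E'
from h import *
st()
f=bot.grab_frame("wrist"); st(); knob(f,np.array([.4623,.2914])); save(f,"w5.png")
E
```

```text
x 0.5618 s 0.1329 z 0.0539 Fx -1.3 Fs -13.0 Fz 6.8 [-1.93 -0.13 -0.04] w 0.3672059618203292 61.746336221694946 19.475 [ 0.002 -0.006 -1.   ]
x 0.5618 s 0.1329 z 0.0539 Fx -1.1 Fs -12.6 Fz 7.5 [-1.85 -0.08 -0.01] w 0.367554568506006 61.746944189071655 19.525 [ 0.002 -0.006 -1.   ]
knob [462.5 291.1] 17.5 12220 z 0.0859 mean [0.4636 0.2918]
line 424 world ang -1.363 mean dir -1.569
```

View pics/w5.png

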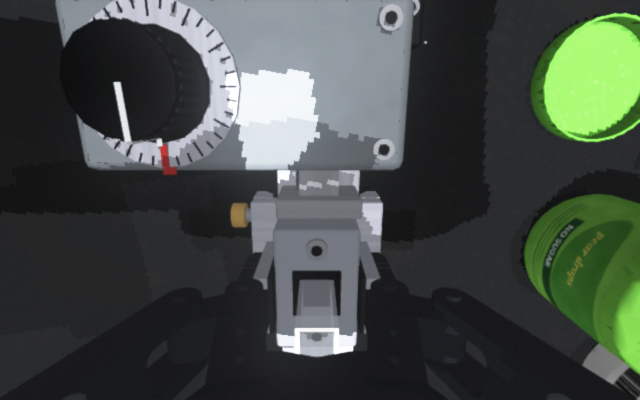

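The carrier's end is against the stop plate at about (317,200). The white line, (117,82)–(127,142), is still parallel to the red mark, (163,143)–(168,173), and the push reads a steady 12–13 N including rail friction. Handing in.

```bash
python3 -c "
from bench import bot
print(bot.sign_off())"
```

```text
the job is handed in; nothing more can be done
None
```

I set the dial on the red mark and handed in with the cuvette carrier seated on the rail, still gripped and held against the stop with about 10–12 N (estimated from a 12–13 N wrist reading that includes rail friction); the hand-in gave no verdict.

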